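# Point out the short skittle

### The job

Four turned skittles are waiting for inspection beside the lathe and one has come out shorter than the rest. Press the larger button of the call box fully down and let it up again to call the turner, then point out the short skittle: bring the fingertips about two to four centimetres above the middle of its top, without touching it, keep them there for at least two seconds, and finish still pointing. Do not press the small button, and do not touch or move any skittle or any of the other loose things.

Things in the scene. Friction and masses are not known exactly. Their poses are not given: they have to be found in the camera images.
- short_skittle_top (a point): Centre of the top of the SHORT skittle: a plain pale turned-wood skittle, 95 mm tall, largest diameter 48 mm near the foot, narrowing to a neck below a 31 mm wide rounded head. Stands upright and loose on the table (table top z = 0); its axes are upright (z up), so its centre line is straight below this point.
- skittle_a_top (a point): Centre of the top of a full-size skittle: same wood, same foot and head as the short one, but 135 mm tall (40 mm taller). Stands upright and loose; z up. Only an obstacle: not to be touched.
- skittle_b_top (a point): Centre of the top of a full-size skittle: same wood, same foot and head as the short one, but 135 mm tall (40 mm taller). Stands upright and loose; z up. Only an obstacle: not to be touched.
- skittle_c_top (a point): Centre of the top of a full-size skittle: same wood, same foot and head as the short one, but 135 mm tall (40 mm taller). Stands upright and loose; z up. Only an obstacle: not to be touched.
- large_button (a joint): Travel of the LARGE push-button of the call box (m): 0 released, 0.006 fully down. A spring brings it back up; fully down takes about 5 N.
- large_button_top (a point): Centre of the top face of the LARGE button when released (it moves down with the button): round black button 48 mm across on the call box, pressed straight down. The call box is a grey box 100 x 170 mm, 45 mm high, fixed to the table, turned by up to about 30 degrees.
- small_button (a joint): Travel of the SMALL push-button of the call box (m), same spring; not to be pressed.
- small_button_top (a point): Centre of the top face of the SMALL button: round, black, 24 mm across, on the same call box, 85 mm from the centre of the large one. Not to be pressed.
- egg_cup: Bystander: turned wooden egg cup, 48 mm across, 60 mm high, loose among the skittles. Origin: centre of its underside.
- wax_tin: Bystander: steel wax tin, 72 mm across, 40 mm high, loose. Origin: centre of its underside.
- mug: Bystander: white mug, 80 mm across, 90 mm high, handle to its +y, loose. Origin: centre of its underside.
- blank: Bystander: square wooden turning blank, 160 (its x) x 45 x 45 mm, lying loose. Origin: centre of its underside.
- live_centre: Bystander: small steel cone centre, 38 mm across, 45 mm high, loose. Origin: centre of its underside.
- mallet: Bystander: turned wooden mallet standing on its head, 66 mm across, 200 mm high, loose. Origin: centre of its underside.
- short_skittle: The whole SHORT skittle (95 mm tall); origin: centre of its underside, on the table. Its top is short_skittle_top.
- skittle_a: The whole full-size skittle (135 mm tall); origin: centre of its underside, on the table. Its top is skittle_a_top.
- skittle_b: The whole full-size skittle (135 mm tall); origin: centre of its underside, on the table. Its top is skittle_b_top.
- skittle_c: The whole full-size skittle (135 mm tall); origin: centre of its underside, on the table. Its top is skittle_c_top.
Things that resemble listed ones, but are neither listed nor needed, are in the scene too. What is shaped like the short_skittle but blue or red is not meant.

How it is judged:
By the outcome, as a careful person would: the job done as asked, in the order asked, and still so for the second after the job is handed in, with the robot touching nothing.
It also fails if it takes over 38 s, if anything falls off the work surface, if the arm or the gripper's body presses on something with over 40 N, if the wrist force passes 120 N, or if a joint passes its speed limit or range.

### The arm

A 6-joint arm with a two-finger parallel gripper is mounted at the origin on the work surface. World frame = base frame: x ahead of the robot, y to its left, z up, the work surface at z = 0. Lengths are in m, angles in rad, forces in N, time in s.
With the tool pointing down it reaches from about 0.25 to 0.725 m from the base axis. Payload 4 kg.
Tool frame: the origin (TCP) lies between the finger pads; the fingertips stand 17 mm ahead of it and the grasp point (between the pads) lies 2 mm behind it; z points along the fingers, x is the direction in which the jaws open and shut, and the axes are right-handed (so a half turn about z gives the same grasp; the last joint's range is limited). The gripper opens to 85 mm and grips with 20 to 120 N. Pads are 22 mm wide; open, the fingers measure 114 mm over their backs; the gripper's body (76 mm by 85 mm) begins 54 mm behind the grasp point. The pads swing forward as they close: fully open they stand 13 mm farther back than shut.
Start: joints at [0, 0.241, 0.005, 1.335, 0, 1.571], TCP at [0.5, -0, 0.248] pointing down, gripper open.
Joint ranges: [-2.72, 2.72], [-1.05, 1.87], [-1.09, 1.28], [-1.99, 2.15], [-1.42, 1.44], [-3.14, 3.14]. Speed limits (rad/s): [2.79, 2.79, 3.14, 3.14, 3.14, 3.14].

### API

Orientations are given as a unit quaternion [x, y, z, w].
In Python, from workcell import telemetry, cams, workorder gives the robot as it stands. The module is installed in compiled form; this text tells all that it offers.
- The arm moves only by the tool apply_moves, never from a script. Its argument "moves" is a list that holds one entry, the list of rows, each a list of 4 numbers: the shift along the tool's x, y, z in mm, then the turn about the tool's z in degrees. A call has exactly 10 rows; each row shifts and turns the pose as measured when the row begins, along the tool's axes as they then stand; what a row does not reach is not made up. A row lasts 1/10 s, in which the tool goes at most 50 mm and 8.59 degrees, less where a joint would pass 70% of its speed; a pose out of reach is approached as far as the arm can. A call with a gripper value outside its range is refused whole. "hand" is the gripper's target within -1 to 1 (fully open at 1, half-way at 0, shut at -1), set as the call begins (left out, the last holds). The fingers move at their own pace and stop on an object; the grip force is fixed at half the most. Time passes only in rows, so rows that do not move let the fingers close, or fill a call up. It gives the time, the measured TCP pose, the force and the opening at its end, in the units of the state.
- telemetry.get_obs(): the state, without advancing time (a new reading comes with each control period).
- cams.camera(name): name is "scene" or "side" or "wrist"; returns a dict with "color" (400x640x3 uint8, red, green, blue), "fovy" (degrees; the focal length in pixels is half the picture's height over the tangent of half this angle, whatever the lens; pixels are square), "cx", "cy" (the principal point, pixels), "camera_from_world" (4x4, takes a point from world to camera coordinates). Camera axes: x right, y down, z forward; pixel columns grow to the right and rows downward; lengths in m; the calibration is good to about 2 mm. A picture is of the moment at which its call begins. There is no depth.
- workorder.job_done(): hands the job in, once; it reports no verdict.
The state is a dict: "clock": time; "joint_pos": joint angles; "joint_vel": joint speeds; "tau": joint torques, N m; "eef_pos": TCP position; "tool_rot": TCP orientation; "ft_force": force on the tool from outside, world axes, zero at the start; "ft_torque": the same for the moment, N m; "grip_width": finger opening in m.
Only numpy, scipy, OpenCV 4.12 (cv2) and the standard library are available. Lean on these libraries where they do the work, as an engineer would, in place of code of your own. Each camera call takes 0.05 s, during which the arm holds its last target. There are 200 camera calls.

## Working session

There is one attempt and no reset: what is moved stays moved. The work goes in short steps, Python scripts to look and compute and a tool call to move; the robot and the scene stay as the last step left them, time stands still between calls to the robot, and variables do not carry over. Pictures are saved under pics/ and viewed, about 8 in all and at most 12, crops included, and the job is handed in when it is done.

Besides the shell and the picture viewer there is one more tool, called after "Request:" as name([rows], argument=value, ...), one row to a line, values as JSON. apply_moves: Moves the arm, as the interface text tells. Its arguments: {"type":"object","properties":{"moves":{"type":"array"},"hand":{"type":"number"}},"required":["moves"]}

```bash
mkdir -p pics; cat > h.py <<'E'
import numpy as np, cv2
from workcell import telemetry, cams, workorder
def grab(n,f=None):
    c=cams.camera(n)
    if f: cv2.imwrite('pics/'+f,c['color'][:,:,::-1])
    np.save('pics/'+n+'.npy',c,allow_pickle=True)
    return c
def load(n): return np.load('pics/'+n+'.npy',allow_pickle=True).item()
def ray(c,u,v):
    f=200/np.tan(np.radians(c['fovy'])/2); M=np.array(c['camera_from_world'])
    d=M[:3,:3].T@np.array([(u-c['cx'])/f,(v-c['cy'])/f,1]); return -M[:3,:3].T@M[:3,3],d/np.linalg.norm(d)
def plane(c,u,v,z):
    o,d=ray(c,u,v); return o+d*(z-o[2])/d[2]
def proj(c,p):
    f=200/np.tan(np.radians(c['fovy'])/2); q=np.array(c['camera_from_world'])@np.append(p,1)
    return np.array([c['cx']+f*q[0]/q[2],c['cy']+f*q[1]/q[2]])
def tri(l):
    A=np.zeros((3,3));b=np.zeros(3)
    for c,u,v in l:
        o,d=ray(c,u,v);P=np.eye(3)-np.outer(d,d);A+=P;b+=P@o
    x=np.linalg.solve(A,b); return x
E
python3 - <<'E'
from h import *
for n in ['scene','side','wrist']:
    c=grab(n,n+'1.png'); print(n,c['fovy'],c['cx'],c['cy'],ray(c,320,200))
print(telemetry.get_obs())
E
```

```text
scene 49.14483500711007 324.36934545602037 196.88710759102318 (array([1.12569676, 0.69050509, 0.80742156]), array([-0.47724478, -0.616649  , -0.62608421]))
side 48.67835153464086 326.411993261478 192.27744360725356 (array([0.17493838, 0.54007851, 0.89888475]), array([ 0.38108378, -0.49089301, -0.78345339]))
wrist 64.24646212773817 321.93468423609994 207.7516889405757 (array([0.50012415, 0.07450818, 0.37190767]), array([-0.00808542, -0.27049989, -0.96268605]))
{'clock': 0.15, 'joint_pos': array([6.29665206e-06, 2.41233768e-01, 4.03568465e-03, 1.33518051e+00,
       1.51556453e-05, 1.57081476e+00]), 'joint_vel': array([-0.00173645, -0.00207248,  0.00240946, -0.00106049, -0.0001707 ,
       -0.00043351]), 'tau': array([-1.62746033e-03, -3.72633219e+01,  2.52638429e+01,  1.23480460e-02,
       -1.30651040e-05,  1.49362950e-05]), 'eef_pos': array([4.99556583e-01, 7.48762637e-06, 2.47621268e-01]), 'tool_rot': array([ 9.99999687e-01, -6.07675577e-06, -7.91134006e-04, -7.56803600e-06]), 'ft_force': array([-0.51473127,  0.00065465,  0.02487735]), 'ft_torque': array([-0.03209477, -0.00222719,  0.01526713]), 'grip_width': 0.08546429939719473}
```

View pics/scene1.png

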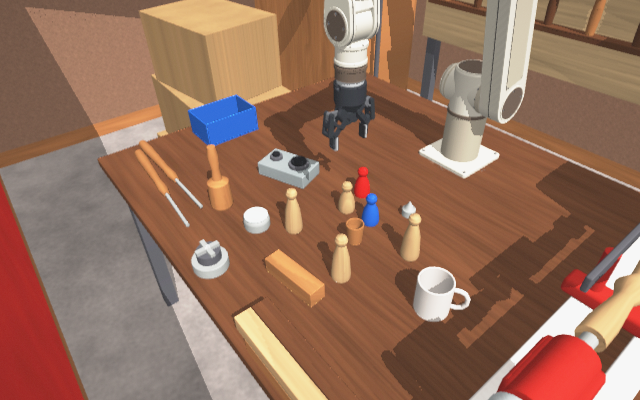

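View pics/side1.png

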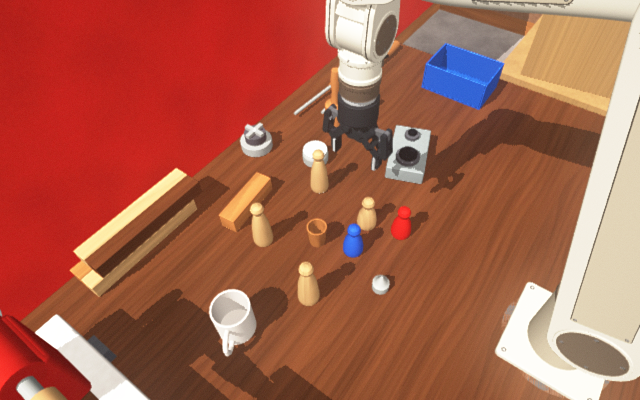

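The short skittle is at about scene (346,197) and side (368,214). The large button is at scene (299,163) and side (408,156), and the small one at scene (276,156) and side (412,134). Next I measure with masks and make a combined zoom.

```bash
python3 - <<'E'
from h import *
s,d=load('scene'),load('side')
P=lambda n,x:print(n,np.round(x,4))
for n,h,a,b in [('short',.079,(347,188),(369,203)),('A?',.119,(292,195),(318,156)),('B?',.119,(342,240),(257,209)),('C?',.119,(415,220),(306,269))]:
    P(n+' head tri',tri([(s,*a),(d,*b)])); P('  sc',plane(s,*a,h)); P('  sd',plane(d,*b,h))
for n,c,boxes in [('scene',s,[(284,150,318,176),(266,148,285,163)]),('side',d,[(393,143,424,170),(402,126,422,141)])]:
    for x0,y0,x1,y1 in boxes:
        m=(c['color'][y0:y1,x0:x1].max(2)<60).astype(np.uint8)
        k,l,st,ce=cv2.connectedComponentsWithStats(m); i=1+np.argmax(st[1:,4])
        print(n,st[i],ce[i]+[x0,y0]); P('  z=.055',plane(c,*(ce[i]+[x0,y0]),.055))
# head / gold mask of short skittle
a=cv2.resize(s['color'][135:235,255:395],None,fx=5.5,fy=5.5,interpolation=cv2.INTER_CUBIC)[:, :, ::-1]
b=cv2.resize(d['color'][120:240,340:440],None,fx=4.5,fy=4.5,interpolation=cv2.INTER_CUBIC)[:, :, ::-1]
o=np.zeros((550,800,3),np.uint8);a=cv2.resize(a,(430,307));o[:307,:430]=a;b=cv2.resize(b,(370,444));o[:444,430:]=b
cv2.imwrite('pics/z1.png',o)
E
```

```text
short head tri [ 0.4743 -0.0311  0.0735]
  sc [ 0.4806 -0.0204  0.079 ]
  sd [ 0.4739 -0.032   0.079 ]
A? head tri [ 0.6398 -0.0568  0.1154]
  sc [ 0.643  -0.0495  0.119 ]
  sd [ 0.639 -0.057  0.119]
B? head tri [0.6528 0.1545 0.1196]
  sc [0.6528 0.1568 0.119 ]
  sd [0.6543 0.1518 0.119 ]
C? head tri [0.4737 0.212  0.1174]
  sc [0.4758 0.2162 0.119 ]
  sd [0.474  0.2099 0.119 ]
scene [  7   6  16  10 117] [298.46153846 160.92307692]
  z=.055 [ 0.4826 -0.2445  0.055 ]
scene [ 6  4  7  4 23] [275.34782609 153.65217391]
  z=.055 [ 0.5141 -0.3254  0.055 ]
side [  6   4  18  14 197] [407.7106599  153.83756345]
  z=.055 [ 0.486  -0.2476  0.055 ]
side [ 7  3  8  7 37] [412.35135135 132.16216216]
  z=.055 [ 0.516  -0.3285  0.055 ]
```

View pics/z1.png

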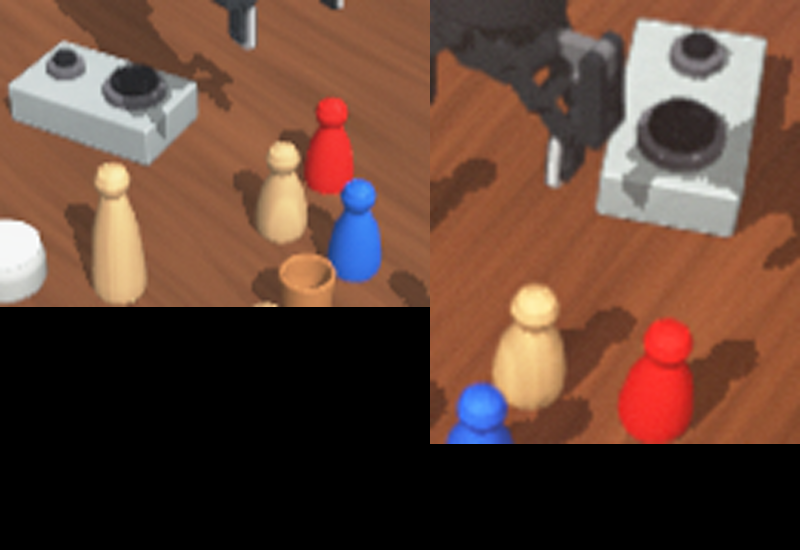

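View pics/wrist1.png

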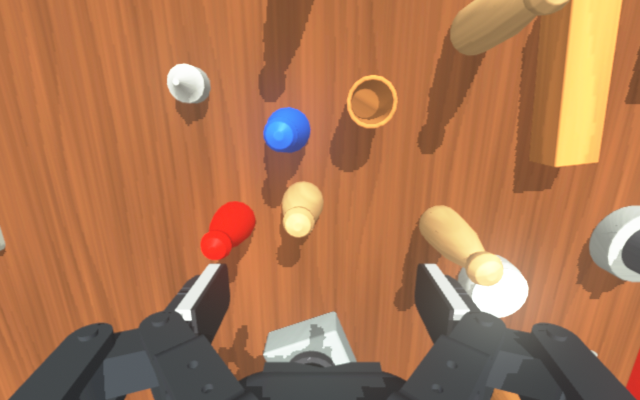

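Request:
apply_moves([
  [[-2, 25, 0, 0], [-2, 25, 0, 0], [-2, 25, 0, 0], [-2, 25, 0, 0], [-2, 25, 0, 0], [-2, 25, 0, 0], [-2, 25, 4, 0], [-1, 25, 5, 0], [-1, 25, 5, 0], [0, 21, 5, 0]],
], hand=-1)

```text
clock: 1.15
eef_pos: [0.4821, -0.2519, 0.2248]
tool_rot: [1.0, 0.004, -0.004, -0.001]
ft_force: [0.2, 0.8, 0.3]
grip_width: 0.0001
```

```bash
python3 - <<'E'
from h import *
s,d,w0=load('scene'),load('side'),load('wrist')
print('btn',tri([(s,298.5,161),(d,407.7,153.8)]),'small',tri([(s,275.3,153.7),(d,412.4,132.2)]))
print('short',tri([(s,347,187),(d,369,203),(w0,298,221)]),plane(w0,298,221,.08))
w=grab('wrist','wrist2.png'); o=telemetry.get_obs(); print({k:np.round(o[k],4) for k in('clock','eef_pos','tool_rot','ft_force','grip_width')})
print('tip exp px',proj(w,o['eef_pos']-[0,0,.017]),proj(w,[.485,-.246,.055]))
E
```

```text
btn [ 0.48445559 -0.24308533  0.05770286] small [ 0.51478621 -0.32567224  0.05609762]
short [ 0.47467496 -0.03033653  0.07614092] [ 0.47625984 -0.02870001  0.08      ]
{'clock': np.float64(1.2), 'eef_pos': array([ 0.4818, -0.2546,  0.2236]), 'tool_rot': array([ 1.0e+00,  2.2e-03, -4.2e-03, -2.0e-04]), 'ft_force': array([ 0.8529, -1.7351, -0.6255]), 'grip_width': np.float64(-0.0001)}
tip exp px [320.68583493 271.82235962] [325.92235324 186.1529018 ]
```

View pics/wrist2.png

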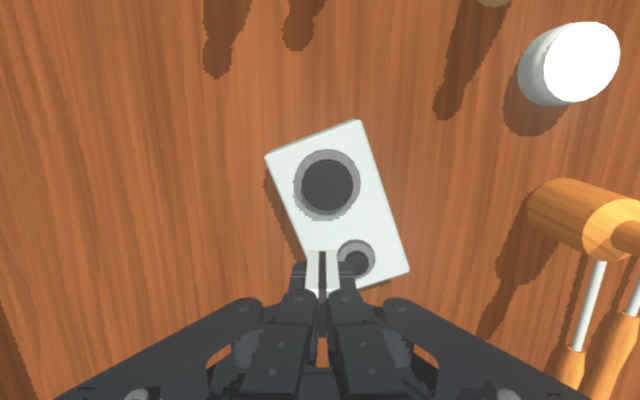

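The button is at wrist pixel (326,187), which matches the projection of (0.485,-0.246,0.057). The shut fingertips are just behind it. I'll centre and lower.

Request:
apply_moves([
  [[2, -6, 18, 0], [1, -3, 18, 0], [0, 0, 18, 0], [0, 0, 18, 0], [0, 0, 18, 0], [0, 0, 16, 0], [0, 0, 14, 0], [0, 0, 8, 0], [0, 0, 4, 0], [0, 0, 0, 0]],
])

```text
clock: 2.2
eef_pos: [0.4819, -0.2448, 0.0842]
tool_rot: [1.0, 0.0, -0.006, -0.002]
ft_force: [-0.6, -0.4, 0.7]
grip_width: -0.0
```

```bash
python3 - <<'E'
from h import *
w=grab('side');grab('scene'); o=telemetry.get_obs(); print({k:np.round(o[k],4) for k in('clock','eef_pos','tool_rot','ft_force','grip_width')})
a=np.vstack([cv2.resize(load('scene')['color'][110:200,220:380],(640,360)),cv2.resize(w['color'][110:190,350:490],(640,240))])[:,:,::-1]
cv2.imwrite('pics/z2.png',a[:600])
E
```

```text
{'clock': np.float64(2.3), 'eef_pos': array([ 0.4823, -0.245 ,  0.0849]), 'tool_rot': array([ 1.0e+00,  3.0e-04, -5.9e-03, -1.6e-03]), 'ft_force': array([0.6767, 0.8193, 0.2744]), 'grip_width': np.float64(-0.0005)}
```

View pics/z2.png

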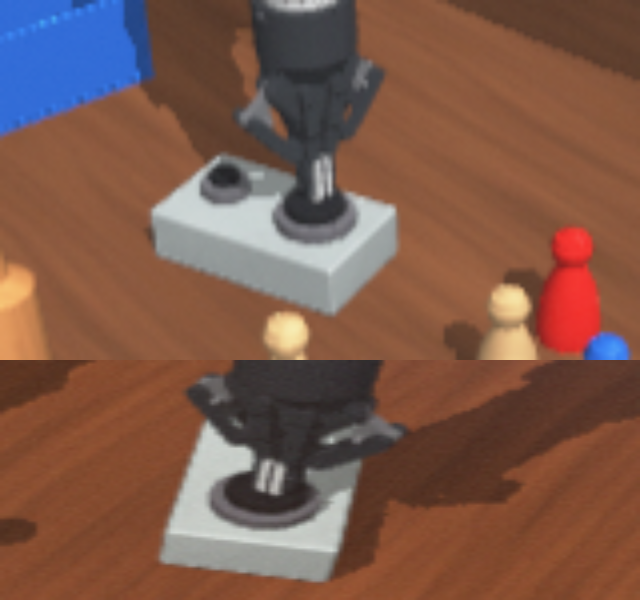

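The fingertips are just above the middle of the large button in both views and clear of the small one. Now I press.

Request:
apply_moves([
  [[2, 0, 2, 0], [0, 0, 2, 0], [0, 0, 2, 0], [0, 0, 2, 0], [0, 0, 2, 0], [0, 0, 2, 0], [0, 0, 1, 0], [0, 0, 1, 0], [0, 0, 0, 0], [0, 0, 0, 0]],
])

```text
clock: 3.3
eef_pos: [0.4852, -0.2454, 0.0789]
tool_rot: [1.0, 0.0, -0.003, -0.0]
ft_force: [-2.1, 0.5, 4.7]
grip_width: 0.0002
```

Request:
apply_moves([
  [[0, 0, 3, 0], [0, 0, 3, 0], [0, 0, 3, 0], [0, 0, 3, 0], [0, 0, 3, 0], [0, 0, 3, 0], [0, 0, 3, 0], [0, 0, 3, 0], [0, 0, 3, 0], [0, 0, 3, 0]],
])

```text
clock: 4.3
eef_pos: [0.4852, -0.2454, 0.0778]
tool_rot: [1.0, 0.0, 0.004, 0.003]
ft_force: [-7.6, 3.4, 23.5]
grip_width: -0.0001
```

```bash
python3 - <<'E'
from h import *
old=[load('scene')['color'],load('side')['color']]
s=grab('scene')['color'];d=grab('side')['color']; o=telemetry.get_obs(); print({k:np.round(o[k],4) for k in('clock','eef_pos','ft_force')})
c=lambda i,b:cv2.resize(i[b[1]:b[3],b[0]:b[2]],(400,300),interpolation=cv2.INTER_CUBIC)
B=[(270,140,330,185),(380,125,440,170)]
a=np.hstack([np.vstack([c(old[i],B[i]),c([s,d][i],B[i])]) for i in (0,1)])[:,:,::-1]
cv2.imwrite('pics/z3.png',a)
E
```

```text
{'clock': np.float64(4.4), 'eef_pos': array([ 0.4852, -0.2454,  0.0777]), 'ft_force': array([-8.0183,  5.0617, 22.2465])}
```

View pics/z3.png

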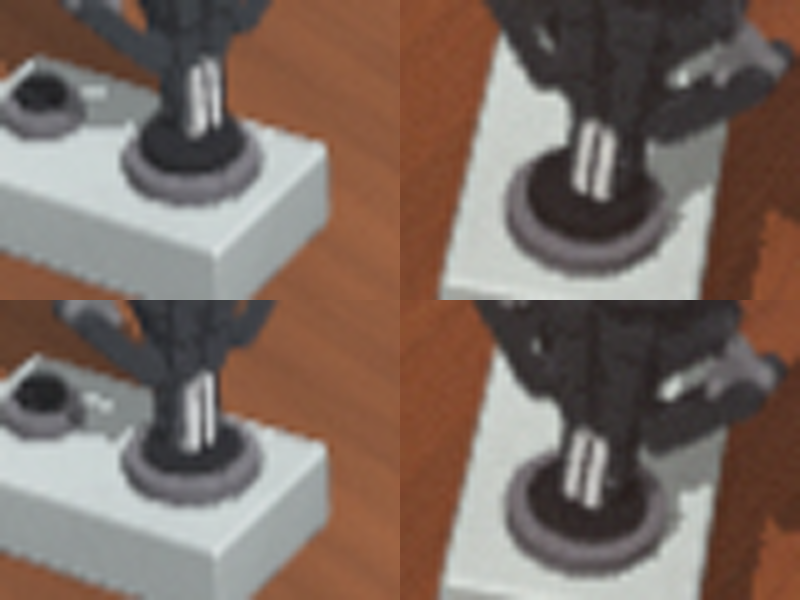

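Pressed and released views look close, so I'll measure the shift of the dark cap's front edge to sub-pixel.

```bash
python3 - <<'E'
from h import *
old={'scene':cv2.cvtColor(cv2.imread('pics/scene1.png'),cv2.COLOR_BGR2GRAY),'side':cv2.cvtColor(cv2.imread('pics/side1.png'),cv2.COLOR_BGR2GRAY)}
for n,u in (('scene',(292,296,300,304)),('side',(401,405,409,413,416))):
    g=cv2.cvtColor(load(n)['color'],cv2.COLOR_RGB2GRAY); v0=154 if n=='scene' else 148
    for x in u: print(n,x,old[n][v0:v0+22,x],'\n      ',g[v0:v0+22,x])
E
```

```text
scene 292 [195 211 206 161  85  46  52  52  44  37  65 110 124 107  91 104 183 211
 211 209 195 168] 
       [121 130 129 130 105  72  55  52  51  47  68 107 122 104  89 102 178 207
 205 204 191 162]
scene 296 [118 131  94  53  43  39  41  39  39  39  38  34  70  86  79  73  83 172
 210 210 210 209] 
       [ 70  68  67  69  77  72  73  75  60  52  50  52 103 125 113 101 105 177
 206 205 207 203]
scene 300 [ 74  67  56  44  39  39  39  38  40  42  40  36  74  85  76  75  94 127
 140 192 213 213] 
       [120 120 119 122 108  99  98  72  50  49  51  51 104 125 115 109 118 179
 207 209 208 207]
scene 304 [ 74  75  66  51  40  41  39  38  39  37  58  84  90  77  72  95 128 140
 140 140 139 202] 
       [106 105 106 142 116  61  54  52  51  54  82 115 128 116 106 137 188 208
 208 209 208 216]
side 401 [ 97  48  38  37  43  42  38  40  39  37  47  68  81  81  70  63  78 120
 142 171 226 237] 
       [121  97  50  42  41  48  44  46  46  44  62  93 110 105  93  90 116 171
 202 203 209 218]
side 405 [ 46  42  44  43  41  44  38  41  44  40  41  38  47  68  82  75  68  71
 103 164 220 228] 
       [131 129 159 173 189 178 118  50  43  45  45  44  59 100 117 108  90  92
 140 200 202 208]
side 409 [ 37  41  41  43  42  42  40  42  43  43  44  40  39  57  86  81  73  77
 104 136 169 219] 
       [189 188 187 181 175 171 154 134  71  45  44  42  47  73 113 108  87  89
 133 198 200 202]
side 413 [ 84  47  49  47  45  43  42  42  37  41  39  50  63  83  88  81  74  96
 139 149 178 218] 
       [ 48  47  47  44  44  38  33  40  47  44  42  49  75 113 112  97  76 118
 199 200 198 199]
side 416 [216 176  83  47  42  46  43  45  45  50  65  80  81  78  71  84 118 141
 143 141 140 164] 
       [122 108  80  66  54  53  50  47  51  60  85 110 111 100  68  92 157 199
 200 201 200 198]
```

The front edge is the fixed bezel, so it can't show travel. The back edge did shift by about 1 px, and 23 N against a 5 N spring with no further motion means the button is on its stop. I'll release and check.

Request:
apply_moves([
  [[0, 0, -1, 0], [0, 0, -1, 0], [0, 0, -1, 0], [0, 0, -1, 0], [0, 0, 0, 0], [0, 0, 0, 0], [0, 0, 0, 0], [0, 0, 0, 0], [0, 0, 0, 0], [0, 0, 0, 0]],
])

```text
clock: 5.4
eef_pos: [0.4852, -0.2454, 0.0819]
tool_rot: [1.0, 0.0, 0.005, 0.003]
ft_force: [-1.0, 0.2, 2.9]
grip_width: 0.0001
```

The spring reading confirms it: 2.9 N at 81.9 mm, 4.7 N at 78.9 mm, then a hard stop of 23 N at 77.8 mm. The button went fully down. Next I lift and traverse.

Request:
apply_moves([
  [[0, 0, -10, 0], [0, 0, -20, 0], [0, 0, -25, 0], [0, 0, -25, 0], [0, 0, -25, 0], [0, 0, -15, 0], [0, 0, 0, 0], [0, -5, 0, 0], [-2, -15, 0, 0], [-2, -20, 0, 0]],
])

```text
clock: 6.4
eef_pos: [0.4798, -0.2042, 0.206]
tool_rot: [1.0, -0.002, 0.004, 0.003]
ft_force: [-0.2, 0.7, -0.4]
grip_width: -0.0001
```

Request:
apply_moves([
  [[-2, -25, 0, 0], [-2, -25, 0, 0], [-1, -25, 0, 0], [0, -25, 0, 0], [0, -20, 0, 0], [0, -15, 0, 0], [0, -10, 0, 0], [0, 0, 0, 0], [0, 0, 0, 0], [0, 0, 0, 0]],
])

```text
clock: 7.4
eef_pos: [0.4634, -0.0427, 0.194]
tool_rot: [1.0, 0.002, -0.007, -0.0]
ft_force: [-0.6, 0.1, -0.1]
grip_width: -0.0001
```

```bash
python3 - <<'E'
from h import *
s=grab('scene');d=grab('side');w=grab('wrist'); o=telemetry.get_obs(); print({k:np.round(o[k],4) for k in('clock','eef_pos','tool_rot','ft_force')})
T=np.array([.475,-.030,.08])
for n,c in(('scene',s),('side',d),('wrist',w)): print(n,'head',proj(c,T),'tip',proj(c,o['eef_pos']-[0,0,.017]))
a=np.hstack([cv2.resize(i[y:y+150,x:x+100],(266,400)) for i,x,y in((s['color'],297,90),(d['color'],318,100),(w['color'],250,140))])[:,:,::-1]
cv2.imwrite('pics/z4.png',a)
E
```

```text
{'clock': np.float64(7.55), 'eef_pos': array([ 0.4636, -0.0431,  0.1943]), 'tool_rot': array([ 1.0e+00,  1.7e-03, -7.2e-03, -4.0e-04]), 'ft_force': array([-1.1416,  0.249 ,  0.2317])}
scene head [346.22820158 185.31048686] tip [346.85278902 152.15860419]
side head [368.16673545 203.07852897] tip [378.38499326 174.07960188]
wrist head [338.48643909 193.29504831] tip [321.82096039 268.12776997]
```

View pics/z4.png

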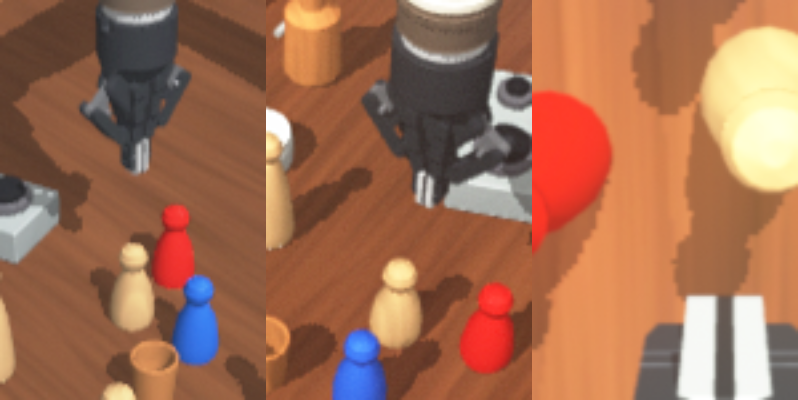

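The shut fingertips are about 12 mm short in x and y of the short skittle's head, which is at scene (346,186) and side (368,202). The projections match. I'll centre and lower.

Request:
apply_moves([
  [[5, -5, 5, 0], [4, -4, 8, 0], [3, -3, 8, 0], [0, 0, 8, 0], [0, 0, 6, 0], [0, 0, 4, 0], [0, 0, 2, 0], [0, 0, 0, 0], [0, 0, 0, 0], [0, 0, 0, 0]],
])

```text
clock: 8.55
eef_pos: [0.4759, -0.0312, 0.1486]
tool_rot: [1.0, 0.0, -0.008, -0.0]
ft_force: [0.3, 0.4, 0.7]
grip_width: 0.0002
```

Request:
apply_moves([
  [[0, 0, 2, 0], [0, 0, 1, 0], [0, 0, 0, 0], [0, 0, 0, 0], [0, 0, 0, 0], [0, 0, 0, 0], [0, 0, 0, 0], [0, 0, 0, 0], [0, 0, 0, 0], [0, 0, 0, 0]],
])

```text
clock: 9.55
eef_pos: [0.4765, -0.0313, 0.1464]
tool_rot: [1.0, 0.0, -0.007, -0.0]
ft_force: [0.3, -0.9, -0.7]
grip_width: -0.0001
```

```bash
python3 - <<'E'
from h import *
s=grab('scene');d=grab('side');w=grab('wrist'); o=telemetry.get_obs(); print({k:np.round(o[k],4) for k in('clock','eef_pos','tool_rot','ft_force')})
e=o['eef_pos']
for n,c in(('scene',s),('side',d),('wrist',w)): print(n,'top below tcp',proj(c,[e[0],e[1],.095]),'head',proj(c,[e[0],e[1],.08]),'tip',proj(c,e-[0,0,.017]))
a=np.hstack([cv2.resize(i[y:y+100,x:x+60],(266,443),interpolation=cv2.INTER_CUBIC) for i,x,y in((s['color'],317,120),(d['color'],338,135),(w['color'],290,180))])[:,:,::-1]
cv2.imwrite('pics/z5.png',a)
E
```

```text
{'clock': np.float64(9.7), 'eef_pos': array([ 0.4764, -0.0313,  0.1463]), 'tool_rot': array([ 1.0e+00,  4.0e-04, -6.8e-03, -2.0e-04]), 'ft_force': array([-0.7299, -0.9258,  0.4701])}
scene top below tcp [345.61865565 180.92641642] head [345.52584391 185.29536202] tip [345.83659232 170.66743986]
side top below tcp [368.31407477 198.45885208] head [367.93975416 202.4430731 ] tip [369.20347903 188.99214634]
wrist top below tcp [322.38015713 240.59726534] head [322.66563074 231.42909948] tip [321.53061786 267.88075665]
```

View pics/z5.png

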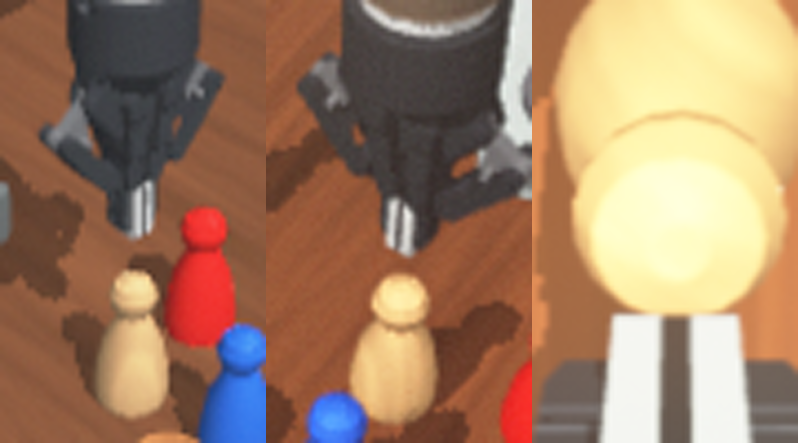

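The tips are centred to within about 2 mm and roughly 34 mm above the top. I'll lower 4 mm, then hold.

Request:
apply_moves([
  [[0, 0, 2, 0], [0, 0, 2, 0], [0, 0, 1, 0], [0, 0, 0, 0], [0, 0, 0, 0], [0, 0, 0, 0], [0, 0, 0, 0], [0, 0, 0, 0], [0, 0, 0, 0], [0, 0, 0, 0]],
])

```text
clock: 10.7
eef_pos: [0.4764, -0.0313, 0.1408]
tool_rot: [1.0, 0.0, -0.007, -0.0]
ft_force: [0.4, 0.0, -0.1]
grip_width: 0.0
```

Request:
apply_moves([
  [[0, 0, 0, 0], [0, 0, 0, 0], [0, 0, 0, 0], [0, 0, 0, 0], [0, 0, 0, 0], [0, 0, 0, 0], [0, 0, 0, 0], [0, 0, 0, 0], [0, 0, 0, 0], [0, 0, 0, 0]],
])

```text
clock: 11.7
eef_pos: [0.4764, -0.0313, 0.1409]
tool_rot: [1.0, 0.0, -0.007, -0.0]
ft_force: [-0.3, -0.0, -0.3]
grip_width: 0.0001
```

Request:
apply_moves([
  [[0, 0, 0, 0], [0, 0, 0, 0], [0, 0, 0, 0], [0, 0, 0, 0], [0, 0, 0, 0], [0, 0, 0, 0], [0, 0, 0, 0], [0, 0, 0, 0], [0, 0, 0, 0], [0, 0, 0, 0]],
])

```text
clock: 12.7
eef_pos: [0.4764, -0.0313, 0.1409]
tool_rot: [1.0, 0.0, -0.007, -0.0]
ft_force: [-0.0, -0.2, -0.3]
grip_width: -0.0
```

Request:
apply_moves([
  [[0, 0, 0, 0], [0, 0, 0, 0], [0, 0, 0, 0], [0, 0, 0, 0], [0, 0, 0, 0], [0, 0, 0, 0], [0, 0, 0, 0], [0, 0, 0, 0], [0, 0, 0, 0], [0, 0, 0, 0]],
])

```text
clock: 13.7
eef_pos: [0.4764, -0.0313, 0.1409]
tool_rot: [1.0, 0.0, -0.007, -0.0]
ft_force: [0.2, 0.2, -0.5]
grip_width: 0.0003
```

```bash
python3 - <<'E'
from h import *
workorder.job_done(); print(telemetry.get_obs()['eef_pos'])
E
```

```text
the job is handed in; nothing more can be done
the job is handed in; nothing more can be done
```

I pressed the large button fully down and let it up, then pointed the shut fingertips at the short skittle and handed the job in still pointing, at about 14 s.

- **Button:** the spring read 2.9 N, then 4.7 N, then about 23 N with almost no further travel, so the button was on its stop. The pictures were less clear: the front edge of the black cap did not move at all, and the back edge moved only about 1 px where I expected about 1.6. I rely on the force readings here. The fingertips were well clear of the small button, and after lifting off the force returned to about zero.
- **Pointing:** the tips were about 29 mm above the skittle's top (tool at [0.476, -0.031, 0.141]). They held there for about 3 s with no contact force. The wrist view puts them within about 2 mm of the centre; that check was made 5 mm higher, and I took no picture after the last lowering.
- **Other objects:** no unexpected contact showed in the force readings, and nothing looked moved in the close-up views. I did not take a final picture of the whole scene.

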